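# Vent the die cushion

### The arm

A 6-joint arm with a two-finger parallel gripper is mounted at the origin on the work surface. World frame = base frame: x ahead of the robot, y to its left, z up, the work surface at z = 0. Lengths are in m, angles in rad, forces in N, time in s.
With the tool pointing down it reaches from about 0.375 to 0.9 m from the base axis. Payload 3.1 kg.
Tool frame: the origin (TCP) lies at the very end of the fingers, on their centre line; the grasp point (between the pads) lies 19 mm behind it; x points along the fingers, z is the direction in which the jaws open and shut, and the axes are right-handed (so a half turn about x gives the same grasp; the last joint's range is limited). The gripper opens to 85 mm and grips with 20 to 120 N. Pads are 22 mm wide; open, the fingers measure 114 mm over their backs; the gripper's body (76 mm by 85 mm) begins 54 mm behind the grasp point. The pads swing forward as they close: fully open they stand 13 mm farther back than shut.
Start: joints at [0.947, 0.527, 1.433, -0, 1.181, -0.178], TCP at [0.269, 0.564, 0.231] pointing down, gripper open.
Joint ranges: [-3.08, 3.08], [-0.75, 2.2], [0.22, 2.44], [-1.43, 4.57], [0, 2.65], [-2.85, 2.85]. Speed limits (rad/s): [2.79, 2.79, 3.14, 3.14, 3.14, 3.14].

### API

Orientations are given as a unit quaternion [x, y, z, w].
In Python, from station import manip, viewer, job gives the robot as it stands.
- The arm moves only by the tool move_arm, never from a script. Its argument "deltas" is one flat list of numbers, 7 for each row, row after row: the finger opening in mm, from 0 to 85.4, then the shift along the tool's x, y, z in mm, then the turn, a rotation vector about the tool's x, y, z in degrees. In form: [jaw, tx, ty, tz, rx, ry, rz, jaw, tx, ty, tz, rx, ry, rz, ...]. A call has 1 to 10 rows; each row shifts and turns the commanded pose from where the row before left it, along the tool's axes as they then stand; what a row does not reach is not made up. A row lasts 1/10 s, in which the tool goes at most 50 mm and 8.59 degrees, less where a joint would pass 70% of its speed; a pose out of reach is approached as far as the arm can. A call is refused whole if a number of a shift passes 50 or a number of a turn 8.59, either way. A call with a gripper value outside its range is refused whole. The fingers move at their own pace and stop on an object; "force" is the grip in N (left out, the last holds). Time passes only in rows, so rows that do not move let the fingers close. It gives the time, the measured TCP pose, the force and the opening at its end, in the units of the state.
- manip.sense(): the state, without advancing time (a new reading comes with each control period).
- viewer.snapshot(name): name is "scene" or "top"; returns a dict with "image" (400x640x3 uint8, red, green, blue), "depth" (400x640 float32, m along the optical axis (not along the pixel's ray), 0 where there is no reading), "fovy" (degrees; the focal length in pixels is half the picture's height over the tangent of half this angle, whatever the lens; pixels are square), "cx", "cy" (the principal point, pixels), "R" (3x3) and "t" (3): a world point X has camera coordinates R X + t. Camera axes: x right, y down, z forward; pixel columns grow to the right and rows downward; lengths in m; the calibration is good to about 2 mm. A picture is of the moment at which its call begins.
- job.sign_off(): hands the job in, once; it reports no verdict.
The state is a dict: "t": time; "q": joint angles; "qd": joint speeds; "tau": joint torques, N m; "tcp_pos": TCP position; "tool_rot": TCP orientation; "force": force on the tool from outside, world axes, zero at the start; "ft_torque": the same for the moment, N m; "finger_gap": opening from 0.0 (shut) to 1.0 (fully open).
Only numpy, scipy, OpenCV 4.12 (cv2) and the standard library are available. Lean on these libraries where they do the work, as an engineer would, in place of code of your own. Each camera call takes 0.05 s, during which the arm holds its last target.

### The job

Two air cushions for press tools stand on the bench. On the one with the red collar, unscrew the small brass lock nut of the valve about three quarters of a turn, then let go of it, press the freed valve pin gently down by feel with about 8 N (never over 15 N), keep it down for two seconds so that the air escapes, and let it spring back up. Leave the nut unscrewed, do not touch the cushion with the blue collar, and do not knock over or push aside the other things.

Things in the scene. Friction and masses are not known exactly. Their poses are not given: they have to be found in the camera images.
- cushion: Fixed air cushion with a red collar that covers its top: aluminium cylinder 64 mm wide on a dark square foot 96 x 96 x 10 mm on the bench; cylinder top 62 mm above the bench, then a steel boss 24 mm wide up to 70 mm. Origin: centre of the underside; z up. The valve stands upright on its axis.
- valve (a point): Top centre of that boss, 70 mm up; the valve's foot. Upwards: steel stem 10 mm wide, knurled brass nut (13 mm wide, 10 tall), pin with flat steel head (9 mm wide, 5 tall, top 14 mm above the tight nut's top). The stem is set to another height each time, not told: see or feel. Tight nut's underside 92 to 108 mm above the bench, pin top always 24 mm above that (116 to 132). The stem does not move in use.
- nut (a joint): Lock nut's turn in rad, 0 = tight, growing anticlockwise seen from above (unscrewing), to a stop at 5.2; it cannot come off. Starts between 0 and 0.3. It rides on the pin's thread and climbs 1.1 mm per rad; takes about 0.05 N m to turn and stays where it is left.
- pin (a joint): How far the valve pin is pressed down, in m; 0 = up. Spring: 3 N to start, 1 N more per mm. The nut goes down with the pin and stops it hard on meeting the stem: 1.1 mm of travel per rad unscrewed, none when tight. Air escapes from 3 mm down (6 N). Over 15 N on the head bends the pin.
- spare: The other fixed air cushion, of the same shape with a blue collar over its top; its pin's top is 122 mm above the bench. Origin: centre of the underside. Not to be touched.
- die_ring: loose dark steel ring, 72 mm outside, 22 mm high; a bystander
- punch: loose steel stepped punch, 52 mm wide, 48 mm high; a bystander
- mallet: loose hammer with wooden handle, 260 mm long, lying; a bystander
- driver: loose screwdriver with red handle, 200 mm long, lying; a bystander
- spanner: loose steel spanner, 180 mm long, lying; a bystander
- pot: loose blue cup, 72 mm wide, 75 mm high; a bystander
- slug: loose dark steel round, 44 mm wide, 30 mm high; a bystander

How it is judged:
On the way, in this order (a step that is already met when the one before it is completed fails the run):
1. the lock nut is unscrewed by 4 rad or more and let go, with the pin up (value of joint nut above 4 rad and value of joint pin below 0.001 m and contact force between the fingers and nut below 0.2 N), for 0.1 s.
2. the freed pin is held 3 mm or more down for 1.5 s (value of joint pin above 0.003 m), for 1.5 s.
At the end, for the whole second after the job is handed in: The lock nut of the red-collared cushion is unscrewed by 4 rad or more from tight, and its pin, having been held 3 mm or more down for 1.5 s, is up again (less than 1 mm down) and still (value of joint nut above 4 rad and value of joint pin below 0.001 m and velocity of joint pin below 0.01 m/s); the robot touches nothing.
It fails at once if more than 15 N on the head of the valve pin (contact force between anything else and pin_c0 above 15 N).
It fails at once if the blue-collared cushion is touched (contact force between any of the fingers, the arm and spare above 1 N).
It fails at once if a bystander is moved by more than 30 mm or tipped (distance of any of die_ring, punch, mallet, driver, spanner, pot, slug from where it was at the start of the episode above 0.03 m or angle between any of punch, pot, slug, die_ring's own z axis and vertical above 0.5 rad).
It also fails if it takes over 72 s, if anything falls off the work surface, if the arm or the gripper's body presses on something with over 40 N, if the wrist force passes 120 N, or if a joint passes its speed limit or range.

## Working session

There is one attempt and no reset: what is moved stays moved. The work goes in short steps, Python scripts to look and compute and a tool call to move; the robot and the scene stay as the last step left them, time stands still between calls to the robot, and variables do not carry over. Pictures are saved under pics/ and viewed, and the job is handed in when it is done.

Besides the shell and the picture viewer there is one more tool, called after "Emit:" by a JSON object that holds its "api" and its "payload". move_arm: Moves the arm, as the interface text tells. Its arguments: {"type":"object","properties":{"deltas":{"type":"array"},"force":{"type":"number"}},"required":["deltas"]}

```bash
mkdir -p pics; ls; python3 - <<'E'
from station import manip, viewer, job
import cv2,pickle
for n in("scene","top"):
    s=viewer.snapshot(n); pickle.dump(s,open(n+".pkl","wb"))
    cv2.imwrite(f"pics/{n}0.png",s["image"][:,:,::-1]); print(n,s["fovy"],s["cx"],s["cy"],s["R"],s["t"])
print(manip.sense())
E
```

```text
pics
scene 52.50410738365242 315.915500260652 200.68213893412852 [[ 0.86659037  0.49901774 -0.00155905]
 [ 0.34393172 -0.59952703 -0.72268826]
 [-0.36156896  0.62573848 -0.69117237]] [-0.48876182 -0.12633154  1.49016688]
top 50.444184438008875 315.8603258234044 200.77124676365196 [[ 0.13532184 -0.9907845   0.00583777]
 [-0.96496477 -0.13312755 -0.22609741]
 [ 0.22479098  0.02496268 -0.9740872 ]] [-0.07724054  0.5883083   1.05325857]
{'t': 0.1, 'q': array([ 9.46476456e-01,  5.28393437e-01,  1.43377934e+00,  2.90510844e-05,
        1.18140769e+00, -1.78511998e-01]), 'qd': array([ 1.27291161e-03, -1.56600072e-04, -4.36886436e-03,  1.87933770e-03,
       -2.10495305e-04,  2.87931355e-05]), 'tau': array([-4.09894328e-04, -4.43305600e+01, -1.78585374e+01, -1.44234709e-04,
        3.78856043e-03,  1.20527247e-05]), 'tcp_pos': array([0.26908033, 0.56339358, 0.2304174 ]), 'tool_rot': array([-0.37734946,  0.59881809,  0.37684052,  0.59750774]), 'force': array([ 0.11382406, -0.59919757,  0.82557013]), 'ft_torque': array([ 0.01951052,  0.04945551, -0.01320713]), 'finger_gap': 0.9961390290325278}
```

View pics/scene0.png

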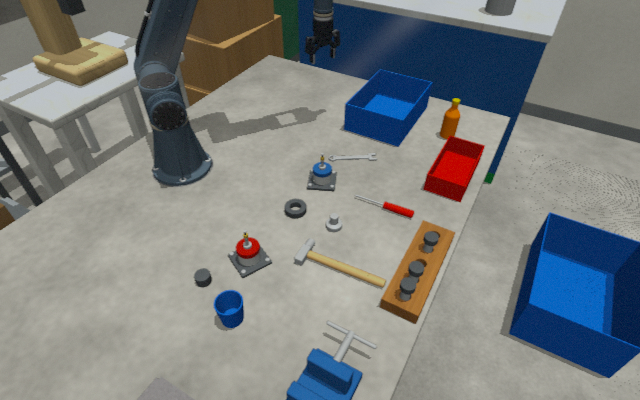

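View pics/top0.png

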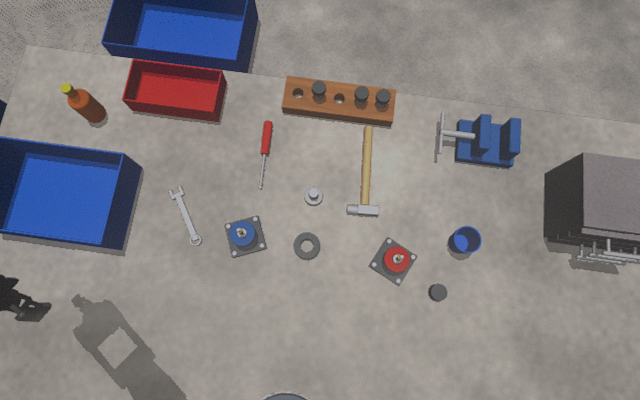

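The red cushion is at about (247,250) in scene and (396,259) in top. The slug and cup stand beside it, and blue is about 150 px to the left in top. I'll zoom in next.

```bash
python3 - <<'E'
import cv2,pickle,numpy as np
a=pickle.load(open("scene.pkl","rb"));b=pickle.load(open("top.pkl","rb"))
A=cv2.resize(a["image"][220:280,215:285],None,fx=8,fy=8,interpolation=cv2.INTER_CUBIC)
B=cv2.resize(b["image"][230:290,362:432],None,fx=8,fy=8,interpolation=cv2.INTER_CUBIC)
cv2.imwrite("pics/za.png",A[:,:,::-1]);cv2.imwrite("pics/zb.png",B[:,:,::-1])
E
cat > h.py <<'E'
import numpy as np,cv2
def ray(s,u,v):
    f=200/np.tan(np.radians(s["fovy"]/2)); R=np.array(s["R"]);t=np.array(s["t"])
    d=R.T@np.array([(u-s["cx"])/f,(v-s["cy"])/f,1]); return -R.T@t,d
def atz(s,u,v,z):
    c,d=ray(s,u,v); return c+d*(z-c[2])/d[2]
def tri(s1,p1,s2,p2):
    c1,d1=ray(s1,*p1);c2,d2=ray(s2,*p2)
    x=np.linalg.lstsq(np.c_[d1,-d2],c2-c1,rcond=None)[0]
    P,Q=c1+d1*x[0],c2+d2*x[1]; return (P+Q)/2,np.linalg.norm(P-Q)
def dep(s,u,v):
    z=s["depth"][int(v),int(u)]; c,d=ray(s,u,v); return c+d*z
def proj(s,X):
    f=200/np.tan(np.radians(s["fovy"]/2)); p=np.array(s["R"])@X+np.array(s["t"]); return f*p[0]/p[2]+s["cx"],f*p[1]/p[2]+s["cy"]
E
```

```text
(no output)
```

View pics/za.png

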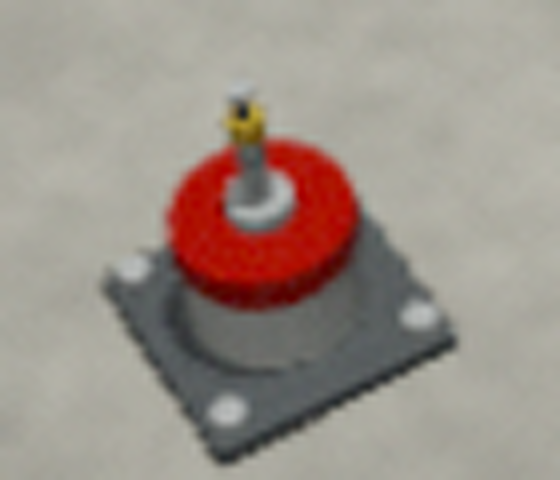

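View pics/zb.png

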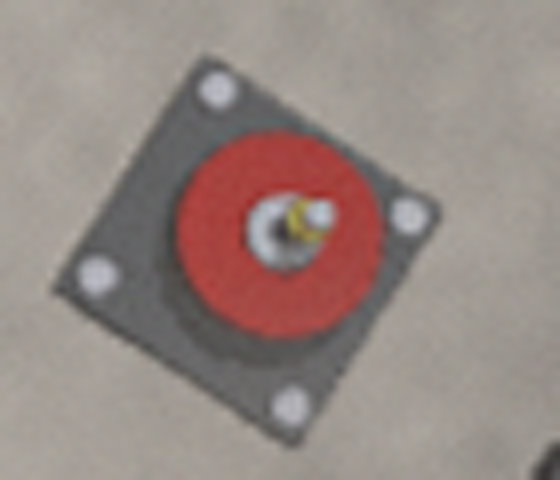

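```bash
python3 - <<'E'
import pickle; from h import *
a=pickle.load(open("scene.pkl","rb"));b=pickle.load(open("top.pkl","rb"))
A=lambda x,y:(215+(x+.5)/8-.5,220+(y+.5)/8-.5)
B=lambda x,y:(362+(x+.5)/8-.5,230+(y+.5)/8-.5)
np.set_printoptions(precision=4,suppress=True)
print("collarT",atz(b,*B(280,235),.062),"bossT",atz(b,*B(286,232),.07))
for n,f,s,c in (("T",B,b,[(207,53),(440,210),(297,447),(55,290)]),("S",A,a,[(105,285),(222,462),(455,342)])):
    P=np.array([atz(s,*f(*p),.01 if n=="T" else .005) for p in c]); print(n,P,P.mean(0))
    print(np.linalg.norm(np.diff(P,axis=0),axis=1))
print("bossS",atz(a,*A(259,203),.07),"collarS",atz(a,*A(264,214),.064))
print("pin tri",tri(a,A(241,90),b,B(319,213)),"nut tri",tri(a,A(246,121),b,B(303,221)))
c=np.array([*atz(b,*B(286,232),.07)[:2],0])
for z in(.112,.116,.12,.124,.128,.132):
    u=proj(a,c+[0,0,z]);v=proj(b,c+[0,0,z])
    print(z,(np.array(u)-[215,220])*8+3.5,(np.array(v)-[362,230])*8+3.5)
for n,p,z in(("blue",(241,231),.064),("ring",(307,246),.022),("punch",(314,196),.048),("slug",(438,292),.03),("pot",(464,240),.075),("head",(363,210),.02)): print(n,atz(b,*p,z))
E
```

```text
collarT [ 0.4707 -0.223   0.062 ] bossT [ 0.471  -0.2234  0.07  ]
T [[ 0.535  -0.202   0.01  ]
 [ 0.4926 -0.2852  0.01  ]
 [ 0.4077 -0.2445  0.01  ]
 [ 0.4483 -0.1592  0.01  ]] [ 0.4709 -0.2227  0.01  ]
[0.0934 0.0941 0.0945]
S [[ 0.4092 -0.2474  0.005 ]
 [ 0.4941 -0.2887  0.005 ]
 [ 0.5348 -0.2053  0.005 ]] [ 0.4794 -0.2471  0.005 ]
[0.0944 0.0928]
bossS [ 0.4743 -0.2283  0.07  ] collarS [ 0.4751 -0.2277  0.064 ]
pin tri (array([ 0.4715, -0.2235,  0.1225]), np.float64(0.000919918544867901)) nut tri (array([ 0.4704, -0.2224,  0.1051]), np.float64(0.0014227454115541347))
0.112 [245.2293 109.7126] [312.3214 219.2265]
0.116 [243.7893 101.8418] [314.9361 217.9576]
0.12 [242.342   93.9314] [317.5705 216.6792]
0.124 [240.8874  85.9811] [320.2248 215.3911]
0.128 [239.4254  77.9904] [322.8992 214.0932]
0.132 [237.956   69.9592] [325.5939 212.7855]
blue [0.4875 0.1857 0.064 ]
ring [0.4772 0.0113 0.022 ]
punch [0.6103 0.0107 0.048 ]
slug [ 0.4038 -0.3438  0.03  ]
pot [ 0.5411 -0.3882  0.075 ]
head [ 0.5963 -0.1269  0.02  ]
```

```bash
cat >> h.py <<'E'
from scipy.spatial.transform import Rotation as Ro
def to(p,st,lvl=True):
    "delta mm in tool axes to get TCP to p, plus rotvec (deg, tool axes) that makes tool x point straight down"
    r=Ro.from_quat(st["tool_rot"]); d=r.inv().apply(np.array(p)-st["tcp_pos"])*1000
    x=r.as_matrix()[:,0]; ax=np.cross(x,[0,0,-1]); return d.round(2), np.degrees(r.inv().apply(ax)).round(2)
E
python3 - <<'E'
from station import manip
from h import *
s=manip.sense();np.set_printoptions(precision=4,suppress=True)
print(Ro.from_quat(s["tool_rot"]).as_matrix())
print(to([.47,.3,.25],s)); s2=dict(s); s2["tcp_pos"]=np.array([.47,.3,.25]); print(to([.4713,-.2235,.25],s2))
E
```

```text
[[-0.0012 -0.9023  0.4312]
 [-0.0016  0.4312  0.9023]
 [-1.      0.0004 -0.002 ]]
(array([ -19.4 , -294.85, -151.05]), array([ 0.  , -0.11, -0.02]))
(array([   0.83, -226.9 , -471.77]), array([ 0.  , -0.11, -0.02]))
```

Emit:
{"api": "move_arm", "payload": {"deltas": [60,-2,-29.5,-15.1,0,0,0,60,-2,-29.5,-15.1,0,0,0,60,-2,-29.5,-15.1,0,0,0,60,-2,-29.5,-15.1,0,0,0,60,-2,-29.5,-15.1,0,0,0,60,-2,-29.5,-15.1,0,0,0,60,-2,-29.5,-15.1,0,0,0,60,-2,-29.5,-15.1,0,0,0,60,-2,-29.5,-15.1,0,0,0,60,-2,-29.5,-15.1,0,0,0], "force": 30}}

```text
t: 1.1
tcp_pos: [0.4708, 0.2992, 0.251]
tool_rot: [-0.377, 0.598, 0.377, 0.598]
force: [0.1, 0.4, 0.8]
finger_gap: 0.695
```

Emit:
{"api": "move_arm", "payload": {"deltas": [60,0,-18.9,-39.3,0,0,0,60,0,-18.9,-39.3,0,0,0,60,0,-18.9,-39.3,0,0,0,60,0,-18.9,-39.3,0,0,0,60,0,-18.9,-39.3,0,0,0,60,0,-18.9,-39.3,0,0,0,60,0,-18.9,-39.3,0,0,0,60,0,-18.9,-39.3,0,0,0,60,0,-18.9,-39.3,0,0,0,60,0,-18.9,-39.3,0,0,0]}}

```text
t: 2.1
tcp_pos: [0.471, -0.1372, 0.2511]
tool_rot: [-0.377, 0.598, 0.377, 0.598]
force: [0.5, 1.0, 0.3]
finger_gap: 0.704
```

```bash
python3 - <<'E'
from station import manip
from h import *
s=manip.sense();np.set_printoptions(precision=4,suppress=True)
print(s); print(to([.4713,-.2235,.25],s))
E
```

```text
{'t': 2.1, 'q': array([-0.5119,  0.321 ,  1.7376,  0.0002,  1.0837, -1.6367]), 'qd': array([-0.8186,  0.1506, -0.2479,  0.0035,  0.0864, -0.8105]), 'tau': array([  2.5935, -34.2638, -15.1503,  -0.1049,   0.0837,   0.5274]), 'tcp_pos': array([ 0.471 , -0.1372,  0.2511]), 'tool_rot': array([-0.3768,  0.5983,  0.3772,  0.5982]), 'force': array([0.4975, 1.0237, 0.2741]), 'ft_torque': array([ 0.0953, -0.0314, -0.0447]), 'finger_gap': 0.703880026907599}
(array([  1.06, -37.46, -77.69]), array([ 0.  ,  0.01, -0.04]))
```

Emit:
{"api": "move_arm", "payload": {"deltas": [60,0,-18.9,-39.0,0,0,0,60,1,-18.5,-38.7,0,0,0,60,0,0,0,8.5,0,0,60,0,0,0,8.5,0,0,60,0,0,0,8.5,0,0,60,0,0,0,8.5,0,0,60,0,0,0,8.5,0,0,60,0,0,0,8.5,0,0,60,0,0,0,8.5,0,0,60,0,0,0,8.5,0,0]}}

```text
t: 3.1
tcp_pos: [0.4715, -0.2216, 0.2499]
tool_rot: [0.024, 0.707, -0.024, 0.706]
force: [-1.2, -0.6, -0.6]
finger_gap: 0.706
```

Emit:
{"api": "move_arm", "payload": {"deltas": [60,0,0,0,8.5,0,0,60,0,0,0,8.5,0,0,60,0,0,0,8.5,0,0,60,0,0,0,8.5,0,0,60,0,0,0,8.5,0,0,60,0,0,0,8.5,0,0,60,0,0,0,8.5,0,0,60,0,0,0,8.5,0,0,60,0,0,0,8.5,0,0,60,0,0,0,8.5,0,0]}}

```text
t: 4.1
tcp_pos: [0.4715, -0.2216, 0.2499]
tool_rot: [0.495, 0.505, -0.495, 0.504]
force: [0.2, 0.1, 0.5]
finger_gap: 0.702
```

Emit:
{"api": "move_arm", "payload": {"deltas": [60,0,0,0,8.5,0,0,60,0,0,0,8.5,0,0,60,0,0,0,8.5,0,0,60,0,0,0,8.5,0,0,60,0,0,0,8.5,0,0,60,0,0,0,8.5,0,0,60,0,0,0,8.5,0,0,60,0,0,0,8.5,0,0,60,0,0,0,8.5,0,0,60,0,0,0,8.5,0,0]}}

```text
t: 5.1
tcp_pos: [0.4715, -0.2216, 0.2499]
tool_rot: [-0.706, -0.038, 0.706, -0.037]
force: [0.1, 0.3, 0.5]
finger_gap: 0.704
```

```bash
python3 - <<'E'
from station import manip,viewer
from h import *
s=manip.sense();np.set_printoptions(precision=4,suppress=True)
print(s["t"],s["q"],s["tcp_pos"],s["force"],Ro.from_quat(s["tool_rot"]).as_matrix()); print(to([.4713,-.2235,.25],s))
I=[]
for n in("scene","top"):
    k=viewer.snapshot(n);u,v=map(int,proj(k,np.array([.4713,-.2235,.16])));f=k["image"][v-50:v+50,u-45:u+45]
    I.append(cv2.resize(f,None,fx=4.4,fy=4.4,interpolation=cv2.INTER_CUBIC)); print(n,u-45,v-50, proj(k,s["tcp_pos"]))
cv2.imwrite("pics/g1.png",np.hstack(I)[:,:,::-1])
E
```

```text
5.1 [-0.654   0.3647  1.6687  0.      1.1092  2.3809] [ 0.4715 -0.2216  0.2499] [0.0643 0.3228 0.5196] [[-0.0008  0.1064 -0.9943]
 [ 0.0006 -0.9943 -0.1064]
 [-1.     -0.0007  0.0007]]
(array([-0.08,  1.87,  0.44]), array([0.  , 0.04, 0.04]))
scene 198 171 (np.float64(239.055240520633), np.float64(195.88689610144283))
top 359 204 (np.float64(412.6835943374309), np.float64(250.34886611522745))
```

View pics/g1.png

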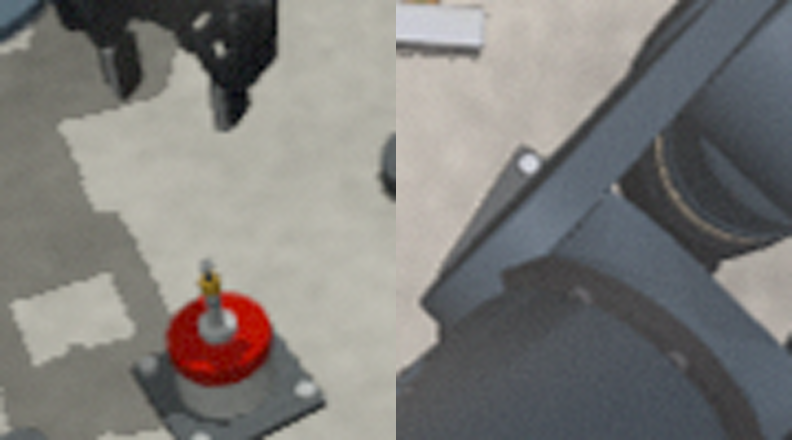

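Emit:
{"api": "move_arm", "payload": {"deltas": [50,10,1.9,0.4,0,0,0,50,30,0,0,0,0,0,50,30,0,0,0,0,0,50,30,0,0,0,0,0,50,30,0,0,0,0,0,50,20,0,0,0,0,0,50,10,0,0,0,0,0,50,6,0,0,0,0,0,50,0,0,0,0,0,0]}}

```text
t: 6.1
tcp_pos: [0.4715, -0.2238, 0.0839]
tool_rot: [-0.706, -0.04, 0.706, -0.04]
force: [0.6, -1.2, 0.6]
finger_gap: 0.582
```

```bash
python3 - <<'E'
from station import manip,viewer
from h import *
s=manip.sense();np.set_printoptions(precision=4,suppress=True)
print(s["t"],s["tcp_pos"],s["force"]); print(to([.4713,-.2235,.084],s))
I=[]
for n in("scene","top"):
    k=viewer.snapshot(n);u,v=map(int,proj(k,np.array([.4713,-.2235,.11])));f=k["image"][v-30:v+30,u-30:u+30]
    I.append(cv2.resize(f,None,fx=6.6,fy=6.6,interpolation=cv2.INTER_CUBIC)); print(n,u-30,v-30, proj(k,s["tcp_pos"]))
cv2.imwrite("pics/g2.png",np.hstack(I)[:,:,::-1])
E
```

```text
6.1 [ 0.4715 -0.2238  0.0839] [ 0.6093 -1.1681  0.6243]
(array([-0.15, -0.28,  0.19]), array([0.  , 0.03, 0.03]))
scene 215 203 (np.float64(246.52726324406643), np.float64(240.22786498257398))
top 370 226 (np.float64(398.54213290833593), np.float64(257.86090280620704))
```

View pics/g2.png

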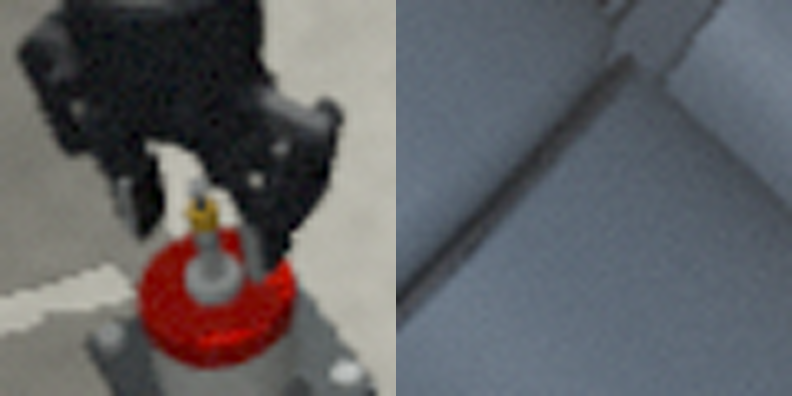

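The nut sits between the fingers at about (200,212) in the left crop. I'll close on it now.

Emit:
{"api": "move_arm", "payload": {"deltas": [20,0,0,0,0,0,0,20,0,0,0,0,0,0,16,0,0,0,0,0,0,10,0,0,0,0,0,0,6,0,0,0,0,0,0,6,0,0,0,0,0,0,6,0,0,0,0,0,0], "force": 30}}

```text
t: 6.9
tcp_pos: [0.4717, -0.2239, 0.0846]
tool_rot: [0.706, 0.04, -0.706, 0.04]
force: [-0.9, -0.7, 2.8]
finger_gap: 0.131
```

```bash
python3 - <<'E'
from station import manip,viewer
from h import *
s=manip.sense();np.set_printoptions(precision=4,suppress=True)
print(s["t"],s["tcp_pos"],s["force"],s["ft_torque"],s["finger_gap"]*85.4)
k=viewer.snapshot("scene");u,v=map(int,proj(k,np.array([.4713,-.2235,.11])));f=k["image"][v-30:v+30,u-30:u+30]
cv2.imwrite("pics/g3.png",cv2.resize(f,None,fx=8,fy=8,interpolation=cv2.INTER_CUBIC)[:,:,::-1])
E
```

```text
6.9 [ 0.4717 -0.2239  0.0846] [-0.8503 -0.6705  2.8187] [-0.0698  0.125  -0.0546] 11.184121505234684
```

View pics/g3.png

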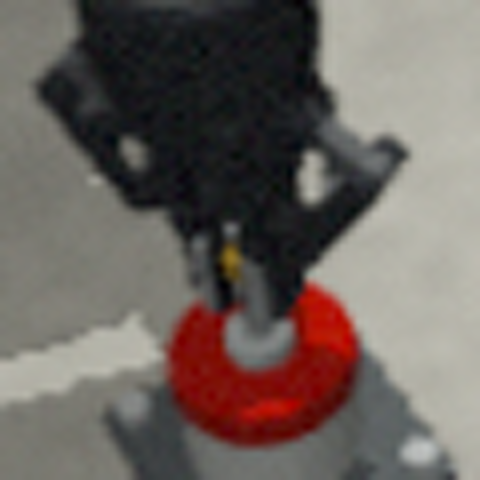

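Emit:
{"api": "move_arm", "payload": {"deltas": [6,0,0,0,-4,0,0,6,-0.1,0,0,-4,0,0,6,-0.1,0,0,-6,0,0,6,-0.1,0,0,-6,0,0]}}

```text
t: 7.35
tcp_pos: [0.4718, -0.2239, 0.0847]
tool_rot: [0.688, 0.163, -0.688, 0.163]
force: [-1.2, -0.2, 2.5]
finger_gap: 0.137
```

```bash
python3 - <<'E'
from station import manip,viewer
from h import *
s=manip.sense();np.set_printoptions(precision=4,suppress=True)
print(s["t"],s["q"][5],s["tcp_pos"],s["force"],s["ft_torque"],s["finger_gap"]*85.4)
E
```

```text
7.35 2.018532792809061 [ 0.4718 -0.2239  0.0847] [-1.1571 -0.231   2.5388] [-0.0108  0.0758 -0.0765] 11.70629425241709
```

Emit:
{"api": "move_arm", "payload": {"deltas": [6,-0.16,0,0,-8.5,0,0,6,-0.16,0,0,-8.5,0,0,6,-0.16,0,0,-8.5,0,0,6,-0.16,0,0,-8.5,0,0,6,-0.16,0,0,-8.5,0,0,6,-0.16,0,0,-8.5,0,0,6,-0.16,0,0,-8.5,0,0,6,-0.16,0,0,-8.5,0,0,6,-0.16,0,0,-8.5,0,0,6,-0.16,0,0,-8.5,0,0]}}

```text
t: 8.35
tcp_pos: [0.472, -0.2235, 0.0863]
tool_rot: [0.397, 0.585, -0.396, 0.585]
force: [0.7, 1.0, 3.0]
finger_gap: 0.134
```

```bash
python3 - <<'E'
from station import manip,viewer
from h import *
s=manip.sense();np.set_printoptions(precision=4,suppress=True)
print(s["t"],s["q"][5],s["tcp_pos"],s["force"],s["ft_torque"],s["finger_gap"]*85.4)
E
```

```text
8.35 0.5331964469042433 [ 0.472  -0.2235  0.0863] [0.7265 1.0006 3.0339] [ 0.1513 -0.0222 -0.0606] 11.43303699288295
```

Emit:
{"api": "move_arm", "payload": {"deltas": [6,-0.2,0,0,-8.5,0,0,6,-0.2,0,0,-8.5,0,0,6,-0.2,0,0,-8.5,0,0,6,-0.2,0,0,-8.5,0,0,6,-0.2,0,0,-8.5,0,0,6,-0.2,0,0,-8.5,0,0,6,-0.2,0,0,-8.5,0,0,6,-0.2,0,0,-8.5,0,0,6,-0.2,0,0,-8.5,0,0,6,-0.2,0,0,-8.5,0,0]}}

```text
t: 9.35
tcp_pos: [0.4715, -0.2233, 0.0882]
tool_rot: [-0.103, 0.7, 0.103, 0.699]
force: [-0.4, 1.0, 2.4]
finger_gap: 0.137
```

```bash
python3 - <<'E'
from station import manip,viewer
from h import *
s=manip.sense();np.set_printoptions(precision=4,suppress=True)
print(s["t"],s["q"][5],s["tcp_pos"],s["force"],s["ft_torque"],s["finger_gap"]*85.4)
k=viewer.snapshot("scene");u,v=map(int,proj(k,np.array([.4713,-.2235,.11])));f=k["image"][v-30:v+30,u-30:u+30]
cv2.imwrite("pics/g4.png",cv2.resize(f,None,fx=8,fy=8,interpolation=cv2.INTER_CUBIC)[:,:,::-1])
E
```

```text
9.35 -0.9503527912237699 [ 0.4715 -0.2233  0.0882] [-0.3968  0.9957  2.3918] [ 0.1353  0.1024 -0.0463] 11.692266755549465
```

View pics/g4.png

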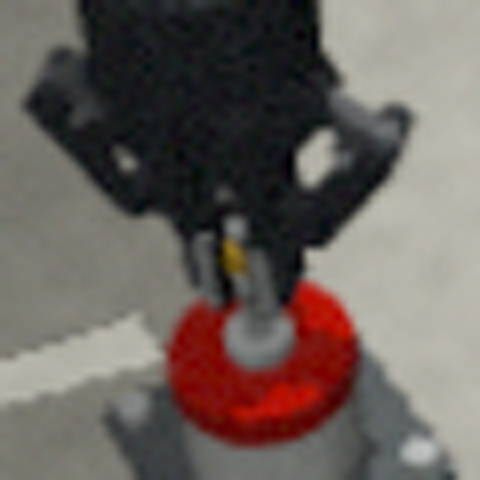

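Emit:
{"api": "move_arm", "payload": {"deltas": [6,-0.18,0,0,-8.5,0,0,6,-0.18,0,0,-8.5,0,0,6,-0.18,0,0,-8.5,0,0,6,-0.18,0,0,-8.5,0,0,6,-0.18,0,0,-8.5,0,0,6,-0.18,0,0,-8.5,0,0,6,-0.18,0,0,-8.5,0,0,6,-0.18,0,0,-8.5,0,0,6,-0.18,0,0,-8.5,0,0,6,0,0,0,-3,0,0]}}

```text
t: 10.4
tcp_pos: [0.4713, -0.2236, 0.0898]
tool_rot: [-0.525, 0.473, 0.526, 0.473]
force: [-1.4, 0.3, 3.7]
finger_gap: 0.134
```

```bash
python3 - <<'E'
from station import manip,viewer
from h import *
s=manip.sense();np.set_printoptions(precision=4,suppress=True)
print(s["t"],s["q"][5],s["tcp_pos"],s["force"],s["ft_torque"],s["finger_gap"]*85.4)
E
```

```text
10.4 -2.332896776810804 [ 0.4713 -0.2236  0.0898] [-1.4455  0.278   3.7048] [-0.0526  0.2248 -0.0793] 11.442231844671678
```

Emit:
{"api": "move_arm", "payload": {"deltas": [30,0,0,0,0,0,0,50,0,0,0,0,0,0,50,0,0,0,0,0,0,50,0,0,0,0,0,0,50,-5,0,0,0,0,0,50,-15,0,0,0,0,0,50,-25,0,0,0,0,0,50,-25,0,0,0,0,0,0,0,0,0,0,0,0,0,0,0,0,0,0,0]}}

```text
t: 11.4
tcp_pos: [0.4718, -0.2239, 0.1603]
tool_rot: [0.526, -0.473, -0.525, -0.473]
force: [-0.2, 0.7, -0.4]
finger_gap: 0.249
```

```bash
python3 - <<'E'
from station import manip,viewer
from h import *
s=manip.sense();np.set_printoptions(precision=4,suppress=True)
print(s["t"],s["q"],s["tcp_pos"],s["force"],s["ft_torque"],s["finger_gap"]*85.4,to([.4713,-.2235,.14],s))
k=viewer.snapshot("scene");u,v=map(int,proj(k,np.array([.4713,-.2235,.12])));f=k["image"][v-30:v+30,u-30:u+30]
cv2.imwrite("pics/g5.png",cv2.resize(f,None,fx=8,fy=8,interpolation=cv2.INTER_CUBIC)[:,:,::-1])
print(u-30,v-30,proj(k,s["tcp_pos"]))
E
```

```text
11.4 [-0.6572  0.4918  1.7609  0.      0.8875 -2.3318] [ 0.4718 -0.2239  0.1603] [-0.1635  0.6546 -0.4159] [ 0.0326 -0.0154  0.0178] 21.288551046388264 (array([20.34,  0.46,  0.42]), array([ 0.  , -0.05,  0.06]))
214 201 (np.float64(243.10675277073148), np.float64(221.27182034381232))
```

View pics/g5.png

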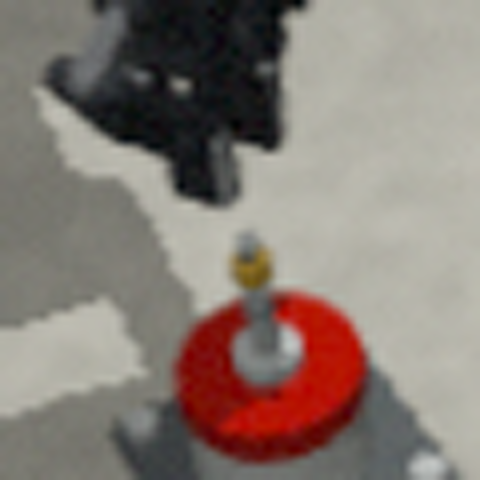

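Emit:
{"api": "move_arm", "payload": {"deltas": [0,10,0.4,0.4,0,0,0,0,10,0,0,0,0,0,0,7,0,0,0,0,0,0,2,0,0,0,0,0,0,1,0,0,0,0,0,0,1,0,0,0,0,0,0,1,0,0,0,0,0,0,0,0,0,0,0,0]}}

```text
t: 12.25
tcp_pos: [0.4713, -0.2235, 0.128]
tool_rot: [0.525, -0.473, -0.525, -0.473]
force: [-0.1, 1.0, 0.0]
finger_gap: -0.003
```

```bash
cat > s.py <<'E'
from station import manip,viewer
from h import *
s=manip.sense();np.set_printoptions(precision=4,suppress=True)
print(s["t"],s["tcp_pos"],s["force"],s["ft_torque"],s["finger_gap"]*85.4)
k=viewer.snapshot("scene");u,v=map(int,proj(k,np.array([.4713,-.2235,.12])));f=k["image"][v-20:v+20,u-20:u+20]
import sys
cv2.imwrite(sys.argv[1],cv2.resize(f,None,fx=10,fy=10,interpolation=cv2.INTER_CUBIC)[:,:,::-1])
E
python3 s.py pics/g6.png
```

```text
12.25 [ 0.4713 -0.2235  0.128 ] [-0.1072  1.0013  0.0462] [-0.03   -0.0146 -0.0371] -0.24257420869138238
```

View pics/g6.png

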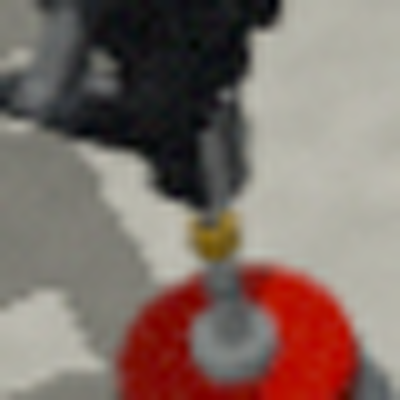

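Emit:
{"api": "move_arm", "payload": {"deltas": [0,1,0,0,0,0,0,0,1,0,0,0,0,0,0,0.5,0,0,0,0,0,0,0,0,0,0,0,0]}}

```text
t: 12.7
tcp_pos: [0.4712, -0.2234, 0.1255]
tool_rot: [0.525, -0.473, -0.525, -0.473]
force: [-0.1, 0.3, 2.2]
finger_gap: 0.001
```

Emit:
{"api": "move_arm", "payload": {"deltas": [0,0.5,0,0,0,0,0,0,0.5,0,0,0,0,0,0,0,0,0,0,0,0]}}

```text
t: 13.0
tcp_pos: [0.4713, -0.2235, 0.1245]
tool_rot: [0.525, -0.473, -0.525, -0.473]
force: [0.5, 0.1, 3.7]
finger_gap: -0.002
```

Emit:
{"api": "move_arm", "payload": {"deltas": [0,0.5,0,0,0,0,0,0,0.5,0,0,0,0,0,0,0,0,0,0,0,0]}}

```text
t: 13.3
tcp_pos: [0.4713, -0.2235, 0.1234]
tool_rot: [0.525, -0.473, -0.525, -0.473]
force: [0.1, 0.2, 5.8]
finger_gap: 0.001
```

Emit:
{"api": "move_arm", "payload": {"deltas": [0,0.5,0,0,0,0,0,0,0.5,0,0,0,0,0,0,0,0,0,0,0,0]}}

```text
t: 13.6
tcp_pos: [0.4713, -0.2235, 0.1225]
tool_rot: [0.525, -0.473, -0.525, -0.473]
force: [-1.5, 0.8, 5.8]
finger_gap: -0.004
```

Emit:
{"api": "move_arm", "payload": {"deltas": [0,0.3,0,0,0,0,0,0,0.3,0,0,0,0,0,0,0,0,0,0,0,0]}}

```text
t: 13.9
tcp_pos: [0.4713, -0.2235, 0.122]
tool_rot: [0.525, -0.473, -0.525, -0.473]
force: [-0.7, 1.0, 5.8]
finger_gap: -0.002
```

Emit:
{"api": "move_arm", "payload": {"deltas": [0,0.4,0,0,0,0,0,0,0.3,0,0,0,0,0,0,0,0,0,0,0,0]}}

```text
t: 14.2
tcp_pos: [0.4713, -0.2235, 0.1214]
tool_rot: [0.525, -0.473, -0.525, -0.473]
force: [-1.1, 0.9, 6.2]
finger_gap: -0.003
```

Emit:
{"api": "move_arm", "payload": {"deltas": [0,0.3,0,0,0,0,0,0,0,0,0,0,0,0]}}

```text
t: 14.4
tcp_pos: [0.4713, -0.2235, 0.1211]
tool_rot: [0.525, -0.473, -0.525, -0.473]
force: [-1.2, 0.8, 7.8]
finger_gap: 0.0
```

Emit:
{"api": "move_arm", "payload": {"deltas": [0,0.2,0,0,0,0,0,0,0,0,0,0,0,0]}}

```text
t: 14.6
tcp_pos: [0.4713, -0.2235, 0.121]
tool_rot: [0.525, -0.473, -0.525, -0.473]
force: [-0.6, 0.7, 7.4]
finger_gap: 0.0
```

Force is about 7.5 N. I'll hold here for over 2 s.

Emit:
{"api": "move_arm", "payload": {"deltas": [0,0.1,0,0,0,0,0,0,0,0,0,0,0,0,0,0,0,0,0,0,0,0,0,0,0,0,0,0,0,0,0,0,0,0,0]}}

```text
t: 15.1
tcp_pos: [0.4713, -0.2235, 0.1209]
tool_rot: [0.525, -0.473, -0.525, -0.473]
force: [-1.0, 0.9, 8.2]
finger_gap: -0.004
```

```bash
python3 s.py pics/g7.png
```

```text
15.1 [ 0.4713 -0.2235  0.1209] [-0.9568  0.9377  8.203 ] [0.1641 0.2023 0.0048] -0.37658523139451344
```

Emit:
{"api": "move_arm", "payload": {"deltas": [0,0,0,0,0,0,0,0,0,0,0,0,0,0,0,0,0,0,0,0,0,0,0,0,0,0,0,0,0,0,0,0,0,0,0,0,0,0,0,0,0,0,0,0,0,0,0,0,0]}}

```text
t: 15.85
tcp_pos: [0.4713, -0.2235, 0.1209]
tool_rot: [0.525, -0.473, -0.525, -0.473]
force: [-2.0, 1.0, 7.5]
finger_gap: 0.007
```

View pics/g7.png

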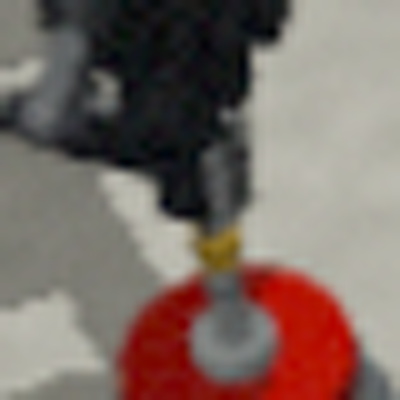

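Emit:
{"api": "move_arm", "payload": {"deltas": [0,0,0,0,0,0,0,0,0,0,0,0,0,0,0,0,0,0,0,0,0,0,0,0,0,0,0,0,0,0,0,0,0,0,0,0,0,0,0,0,0,0,0,0,0,0,0,0,0]}}

```text
t: 16.55
tcp_pos: [0.4713, -0.2235, 0.1209]
tool_rot: [0.525, -0.473, -0.525, -0.473]
force: [-2.1, 1.6, 7.1]
finger_gap: -0.002
```

Emit:
{"api": "move_arm", "payload": {"deltas": [0,-0.7,0,0,0,0,0,0,-1,0,0,0,0,0,0,-1,0,0,0,0,0,0,-1,0,0,0,0,0,0,-1,0,0,0,0,0,0,-1,0,0,0,0,0,0,-10,0,0,0,0,0,0,-30,0,0,0,0,0,0,-40,0,0,0,0,0,0,0,0,0,0,0,0]}}

```text
t: 17.55
tcp_pos: [0.4742, -0.2256, 0.2111]
tool_rot: [0.529, -0.473, -0.521, -0.474]
force: [0.7, -0.2, -0.3]
finger_gap: -0.002
```

Emit:
{"api": "move_arm", "payload": {"deltas": [0,0,0,0,0,0,0,0,0,0,0,0,0,0,0,0,0,0,0,0,0]}}

```text
t: 17.85
tcp_pos: [0.4704, -0.2228, 0.2049]
tool_rot: [-0.524, 0.473, 0.526, 0.473]
force: [-0.1, 0.1, 0.1]
finger_gap: 0.002
```

```bash
python3 s.py pics/g8.png; python3 - <<'E'
from station import viewer
import cv2
cv2.imwrite("pics/fin.png",viewer.snapshot("scene")["image"][:,:,::-1])
E
```

```text
17.85 [ 0.4704 -0.2228  0.2049] [-0.1373  0.1019  0.0968] [-0.0009 -0.0582 -0.0166] 0.20673449212417402
```

View pics/g8.png

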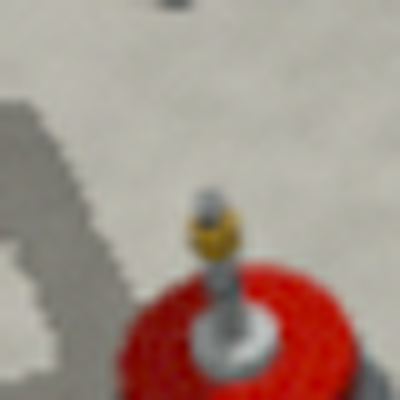

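View pics/fin.png

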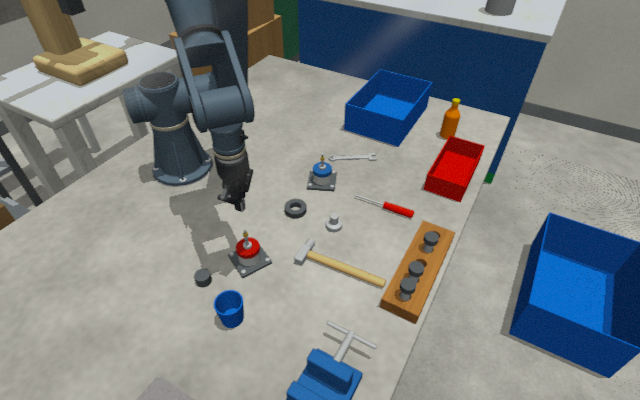

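The pin is up again and the bystanders and the blue cushion are where they were. I'll check the nut's climb numerically from the yellow centroid, initial against now.

```bash
python3 - <<'E'
from station import viewer
import pickle; from h import *
def c(s):
    I=s["image"].astype(float)[220:245,235:260]; w=np.clip((I[:,:,0]+I[:,:,1])/2-I[:,:,2]-35,0,None); w*= (I[:,:,1]>0.55*I[:,:,0])
    y,x=np.mgrid[220:245,235:260]; return (w*x).sum()/w.sum(),(w*y).sum()/w.sum(),w.sum()
a=pickle.load(open("scene.pkl","rb")); k=viewer.snapshot("scene")
print(c(a),c(k))
for z in(.101,.1045,.108,.11):print(z,proj(a,np.array([.4713,-.2235,z])))
cr=lambda s:cv2.resize(s["image"][220:245,233:263],None,fx=13,fy=13,interpolation=cv2.INTER_CUBIC)
cv2.imwrite("pics/cmp.png",np.hstack([cr(a),cr(k)])[:,:,::-1])
E
```

```text
(np.float64(245.63406770553465), np.float64(235.44868350349276), np.float64(930.5)) (np.float64(245.74539069359088), np.float64(234.6251097453907), np.float64(569.5))
0.101 (np.float64(245.7677691523673), np.float64(236.0312252425437))
0.1045 (np.float64(245.6125731402841), np.float64(235.18240470632628))
0.108 (np.float64(245.4566977675144), np.float64(234.32986851211973))
0.11 (np.float64(245.3673193880104), np.float64(233.84102731704985))
```

View pics/cmp.png

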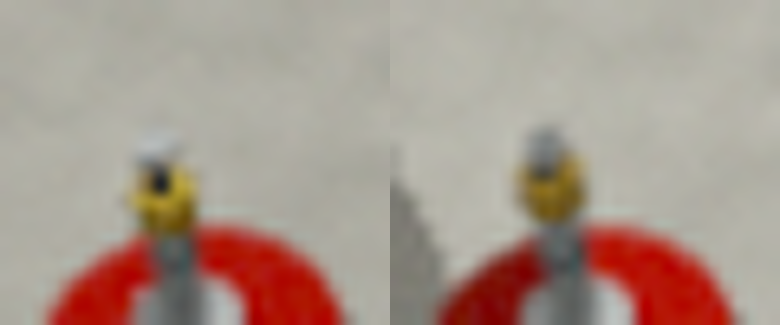

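```bash
python3 -c "
from station import job
print(job.sign_off())"
```

```text
the job is handed in; nothing more can be done
None
```

I unscrewed the red-collared cushion's lock nut, let go of it, pressed the pin down to release the air, let it spring back, and handed the job in. No verdict came back.

- **Nut:** I turned it 4.7 rad anticlockwise in one grip with no sign of slip, then released it. Comparing pictures from before and after, its underside rose by roughly 4.8 mm, against about 5.2 mm expected. A cruder colour-centroid check showed only about 3.4 mm; it was affected by shading and by the pin head partly hiding the nut. I could not read the nut's angle directly.
- **Pin:** I pressed it with shut fingers in steps of 1 mm or less. The readings were about 7–8 N (highest 8.2 N) at an estimated 4.5 mm down. I held it there for about 2 s without meeting the hard stop, so the nut is open by at least about 4.1 rad.
- **End state:** In the last picture the pin is up and the nut is still unscrewed. The gripper is about 80 mm above the valve and reads about 0 N. The blue-collared cushion and the loose items look unmoved.

One oddity: single force readings scattered by about 0.5–1 N, so the depth comes from several readings taken together. Total time was about 18 s of the 72 s allowed.

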